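# Match a hinge leaf to its jamb block and hold the knuckle holes in line

### The job

On the granite of the measuring machine, first push the jamb block, the short profile stub with the two-knuckle hinge leaf on it, square and flush into the fence corner, its back against the long bar and its end against the short bar. Then pick up the loose hinge leaf from the steel block it lies on and bring it level to the jamb block, so that its single knuckle sits between the two knuckles and the holes line up ready for the hinge pin. Finish while still holding the leaf there in the gripper, in the air and without pressing hard on the jamb block, which stays home in the corner; do not shove the other things about.

Things in the scene. Friction and masses are not known exactly. Their poses are not given: they have to be found in the camera images.
- fence: (All sizes here in mm.) L-shaped corner fence of two ground steel bars fixed to the granite, 25 high, 18 thick. Origin: inner corner at granite level. Inner face of the long (far) bar: its plane x = 0, from y = 6 to 130; inner face of the short (right) bar: its plane y = 0, from x = -6 to -90. The jamb block belongs at x < 0, y > 0. Yaw within 0.2 rad.
- jamb: Jamb block, loose, 0.6 to 0.9 kg: aluminium slotted-profile stub 80 (x) by 100 (y) by 40 high, black end caps, steel hinge leaf with two knuckles on its top, 64 high in all. Origin: centre of underside, y along the bore. Front face x = -40 and ends y = +-50 are free to push from 0 to 40 up. Home: origin at x = -40, y = 50 in the fence's frame, same yaw. Starts 20 to 60 off the bars; friction about 0.6.
- jamb_bore (a point): Middle of the jamb block's 11 mm bore, at (-28.5, 0, 54) in the jamb's frame, between its two knuckles (20 outer diameter, each 13 long). The gap between them is 34 long in y, open to the front (-x) and above; its floor is 14 below the axis, its back wall 11.5 behind the axis. The knuckles stop 1.5 short of the front face.
- leaf: Loose steel hinge leaf, 0.19 to 0.29 kg, lying level on the 1-2-3 block, bore 30 above the granite. Origin: middle of its bore, y along the bore, z up. Knuckle 30 long, 20 outer diameter; neck 28 wide; flat plate from x = -14 to -71, 60 wide (y = +-30), 10 thick (z = +-5). Side edges are gripped at about x = -38, near its centre of mass (x = -34). Can be held firmly (40 N or more).
- leaf_bore (a point): Middle of the loose leaf's 11 mm bore (the leaf's origin and axes). It is to meet the middle of the jamb's bore, leaf and jamb at the same yaw, so that the plate reaches away from the jamb to its front: then the knuckle has 2 play on each side and 1.5 before it touches the gap's back wall.
- block123: Ground steel 1-2-3 block with holes, 76 (x) by 50 (y) by 25 high, 0.75 kg, loose, carrying the leaf: leaf bore at x = 50 in its frame, nearly the same yaw, plate overhanging by 5 on each side. Origin: centre of underside. Stands left or right of the fence.
- vblock: Bystander: steel V-block 70 by 45 by 40 high, loose; it takes the other of the two places. Origin: centre of its underside.
- pin: Bystander: steel hinge pin of 10 diameter, 86 long, with an 18 by 14 flat head, lying on the granite between robot and jamb block, along its x. Origin: middle, on the granite.
- washer: Bystander: brass thrust washer, 24 outer diameter, 3 thick, lying flat on the granite.
- ballstand: Bystander: calibration sphere on a steel stand, 131 high, base 52 diameter. Origin: centre of its underside.
- driver: Bystander: screwdriver 170 long lying along its x on the granite.
Mind the look-alikes: they are no part of the job. What is shaped like the leaf but pink, purple or red is not meant.

How it is judged:
By the outcome, as a careful person would: the job done as asked, in the order asked, and still so for the second after the job is handed in, while the arm keeps its last pose, push and grip.
It also fails if it takes over 58 s, if anything falls off the work surface, if the arm or the gripper's body presses on something with over 40 N, if the wrist force passes 120 N, or if a joint passes its speed limit or range.

### The arm

A 6-joint arm with a two-finger parallel gripper is mounted at the origin on the work surface. World frame = base frame: x ahead of the robot, y to its left, z up, the work surface at z = 0. Lengths are in m, angles in rad, forces in N, time in s.
With the tool pointing down it reaches from about 0.275 to 0.775 m from the base axis. Payload 14.6 kg.
Tool frame: the origin (TCP) lies on the centre line of the jaws, within the pads' length; the fingertips stand 11 mm ahead of it and the grasp point (between the pads) lies 8 mm behind it (env.finger_overhang is the distance from the TCP to the fingertips, in m); z points along the fingers, y is the direction in which the jaws open and shut (so a half turn about z gives the same grasp; the last joint's range is limited). The gripper opens to 85 mm and grips with 20 to 120 N. Pads are 22 mm wide; open, the fingers measure 114 mm over their backs; the gripper's body (76 mm by 85 mm) begins 54 mm behind the grasp point. The pads swing forward as they close: fully open they stand 13 mm farther back than shut.
Start: joints at [-1.486, 0.263, -0.048, 1.259, 0, 1.415], TCP at [0.125, -0.51, 0.242] pointing down, gripper open.
Joint ranges: [-2.65, 2.65], [-0.89, 1.7], [-1.18, 1.37], [-2.13, 2.11], [-1.35, 1.29], [-3.14, 3.14]. Speed limits (rad/s): [1.89, 1.89, 2.57, 2.79, 3.14, 3.14].

### API

Orientations are given as a 3x3 rotation matrix whose columns are the frame's x, y, z axes.
In Python, from workcell import env, snapshot, models gives the robot as it stands. The module is installed in compiled form; this text tells all that it offers.
- The arm moves only by the tool move_arm, never from a script. Its argument "targets" is a list that holds one entry, the list of rows, each a list of 6 numbers: the shift along the tool's x, y, z in mm, then the turn, a rotation vector about the tool's x, y, z in degrees. In form: [[[x, y, z, wx, wy, wz], ...]]. A call has 1 to 8 rows; each row shifts and turns the commanded pose from where the row before left it, along the tool's axes as they then stand; what a row does not reach is not made up. A row lasts 1/10 s, in which the tool goes at most 50 mm and 8.59 degrees, less where a joint would pass 70% of its speed; a pose out of reach is approached as far as the arm can. A call with a gripper value outside its range is refused whole. "claw" is the finger opening in mm, from 0 to 85.4, set as the call begins (left out, the last holds). The fingers move at their own pace and stop on an object; "force" is the grip in N (left out, the last holds). Time passes only in rows, so rows that do not move let the fingers close. It gives the time, the measured TCP pose, the force and the opening at its end, in the units of the state.
- env.observe(): the state, without advancing time (a new reading comes with each control period).
- snapshot(name): name is "scene" or "top" or "wrist"; returns a dict with "pixels" (480x640x3 uint8, blue, green, red), "K" (3x3 intrinsics, pixels), "R" (3x3) and "t" (3): a world point X has camera coordinates R X + t; the wrist camera has in their place "mount" (4x4, takes a point from camera to tool coordinates, whose origin is the TCP and whose axes are the flange's). Camera axes: x right, y down, z forward; pixel columns grow to the right and rows downward; lengths in m; the calibration is good to about 2 mm. A picture is of the moment at which its call begins: read the wrist's pose just before it. There is no depth.
- env.sign_off(): hands the job in, once; it reports no verdict.
Trained networks look in the newest picture that a camera, given by its name, has taken for a name from the list of things; names that differ only in an ending like _2 or _b are one class to them, and where a whole thing is asked for, a point or a joint stands for the part that bears it (a point fixed in the world has none). Each returns a list of dicts, best first, with "score" (0 to 1); they miss things now and then, are a little off and sometimes report something else, mostly with a low value. They report only what shows in the picture. A call takes as long as a camera call. They do not tell look-alikes from the thing itself.
- models.spot_in(camera, target): "location" ([x, y, z] in m, in world coordinates, good to about 4 mm: the middle of the surface that is visible of it).
- models.outline_of(camera, target): "region" (480x640 bool, what is visible of it).
- models.mark_of(camera, target): "location" ([x, y, z] in m, in world coordinates, good to about 4 mm: a listed point, or the origin of a listed thing).
The state is a dict: "time_s": time; "qpos": joint angles; "joint_velocities": joint speeds; "effort": joint torques, N m; "eef_pos": TCP position; "tool_rot": TCP orientation; "wrist_force": force on the tool from outside, world axes, zero at the start; "moment": the same for the moment, N m; "width": finger opening in m.
Only numpy, scipy, OpenCV 4.12 (cv2) and the standard library are available. Lean on these libraries where they do the work, as an engineer would, in place of code of your own. Each camera call takes 0.05 s, during which the arm holds its last target. There are 200 camera calls.

## Working session

There is one attempt and no reset: what is moved stays moved. The work goes in short steps, Python scripts to look and compute and a tool call to move; the robot and the scene stay as the last step left them, time stands still between calls to the robot, and variables do not carry over. Pictures are saved under pics/ and viewed, about 8 in all and at most 12, crops included, and the job is handed in when it is done.

Besides the shell and the picture viewer there is one more tool, called after "Emit:" as name(argument=value, ...), one argument or row to a line, values as JSON. move_arm: Moves the arm, as the interface text tells. Its arguments: {"type":"object","properties":{"targets":{"type":"array"},"claw":{"type":"number"},"force":{"type":"number"}},"required":["targets"]}

```bash
mkdir -p pics; python3 - <<'E'
from workcell import env,snapshot,models
import cv2,numpy as np
np.set_printoptions(precision=4,suppress=True)
o=env.observe();print(o['eef_pos'],o['tool_rot'],o['width'],env.finger_overhang)
for c in ['scene','top']:
    s=snapshot(c);cv2.imwrite(f'pics/{c}0.png',s['pixels']);print(c,s['K'],s['R'],s['t'])
    for n in ['fence','jamb','jamb_bore','leaf','leaf_bore','block123','vblock','pin','washer','ballstand','driver']:
        print(n,[(np.round(d['location'],4).tolist(),round(d['score'],2)) for d in models.mark_of(c,n)[:3]])
s=snapshot('wrist');print(s['K'],s['mount'])
E
```

```text
[ 0.1247 -0.5097  0.2418] [[ 0.9714  0.2375 -0.0001]
 [ 0.2375 -0.9714  0.0011]
 [ 0.0002 -0.0011 -1.    ]] 0.08530878182307898 0.011
scene [[595.5249   0.     308.2216]
 [  0.     595.5249 235.0902]
 [  0.       0.       1.    ]] [[ 0.2014  0.9794  0.0124]
 [ 0.7745 -0.1515 -0.6142]
 [-0.5997  0.1333 -0.7891]] [-0.1331 -0.3834  1.554 ]
fence [([0.671, -0.1041, 0.0007], 0.76)]
jamb [([0.5871, 0.0101, 0.0015], 0.61)]
jamb_bore [([0.5612, 0.01, 0.0554], 0.97)]
leaf [([0.4805, 0.39, 0.0078], 0.93), ([0.367, 0.108, 0.0082], 0.9), ([0.3292, 0.2665, 0.0126], 0.7)]
leaf_bore [([0.4805, 0.3916, 0.0082], 0.88), ([0.3607, 0.1093, 0.0052], 0.72), ([0.5401, 0.2216, 0.0349], 0.63)]
block123 [([0.496, 0.2238, 0.0007], 0.57)]
vblock [([0.4792, -0.3319, -0.003], 0.56)]
pin [([0.4108, -0.0191, -0.0031], 0.74)]
washer [([0.4428, 0.1015, 0.0021], 0.56)]
ballstand [([0.5421, 0.2214, 0.0345], 0.7), ([0.7777, 0.2064, 0.001], 0.59)]
driver [([0.6926, 0.3139, -0.0002], 0.72), ([0.4116, -0.0195, -0.0034], 0.34), ([0.4835, -0.3284, -0.0008], 0.24)]
top [[489.18     0.     319.6826]
 [  0.     489.18   243.634
[... 448 characters left out ...]
.86), ([0.3258, 0.2632, 0.0102], 0.77)]
block123 [([0.4939, 0.2272, 0.0035], 0.49)]
vblock [([0.4843, -0.3285, -0.002], 0.6), ([0.5563, 0.0085, 0.0541], 0.52)]
pin [([0.4109, -0.0209, -0.0035], 0.53), ([0.6686, -0.1043, -0.0034], 0.42)]
washer [([0.4422, 0.0973, -0.0042], 0.53)]
ballstand [([0.7786, 0.2034, -0.0071], 0.66), ([0.5553, 0.0078, 0.0568], 0.35)]
driver [([0.4383, 0.0985, -0.001], 0.7), ([0.6911, 0.3128, -0.0001], 0.61), ([0.5425, 0.2184, 0.028], 0.45)]
[[363.688    0.     322.6152]
 [  0.     363.688  230.6291]
 [  0.       0.       1.    ]] [[-0.0006 -0.9607 -0.2774  0.0698]
 [ 1.     -0.0005 -0.0005  0.0007]
 [ 0.0003 -0.2774  0.9607 -0.1315]
 [ 0.      0.      0.      1.    ]]
```

View pics/top0.png

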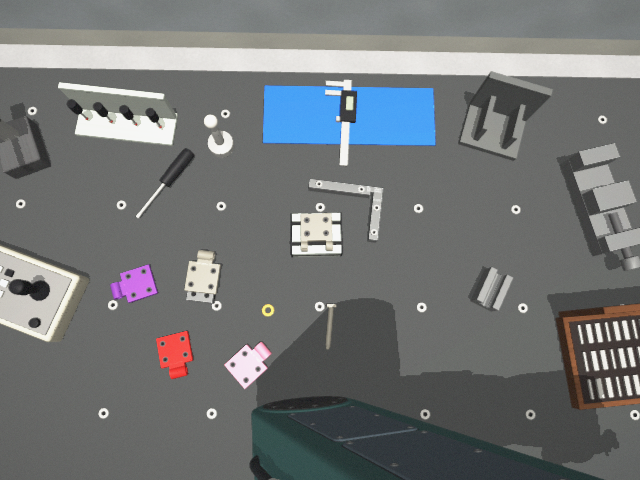

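View pics/scene0.png

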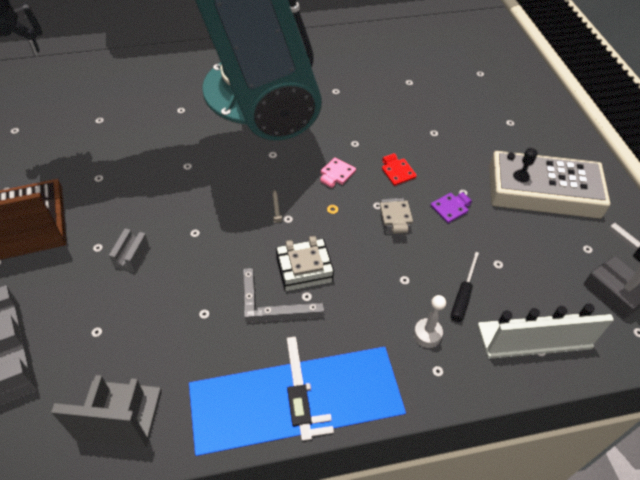

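The top view shows the real (grey) leaf at about (203,275) on the steel block. The jamb is at (316,233) and the fence corner at about (372,192). The pink, red and purple leaves are decoys, and the pin is at (330,325). Next I'll move the wrist camera above the jamb.

```bash
cat > h.py <<'E'
from workcell import env,snapshot,models
import cv2,numpy as np
from math import *
np.set_printoptions(precision=4,suppress=True)
def Rd(yaw): # tool down, tool x at yaw
    c,s=cos(yaw),sin(yaw); return np.array([[c,s,0],[s,-c,0],[0,0,-1.]])
def plan(pos,yaw,o=None,step=45):
    """rotation then translation in tool axes needed to reach pos,yaw"""
    o=o or env.observe(); R=o['tool_rot']; T=Rd(yaw)
    rv=cv2.Rodrigues(R.T@T)[0].ravel()*180/pi
    d=T.T@(np.array(pos)-o['eef_pos'])*1000
    n=max(1,ceil(np.linalg.norm(d)/step))
    print('pos',o['eef_pos'],'t',o['time_s'],'F',o['wrist_force'],'w',o['width'])
    print('ROT',np.round(rv,2),'| TRANS',np.round(d,1),'rows',n,'each',np.round(d/n,1))
def wristcam():
    o=env.observe(); s=snapshot('wrist'); M=s['mount']
    Rwc=o['tool_rot']@M[:3,:3]; C=o['tool_rot']@M[:3,3]+o['eef_pos']
    return s,Rwc,C
def ray(s,Rwc,C,px,z):
    px=np.atleast_2d(np.asarray(px,float)); d=np.c_[px,np.ones(len(px))]@np.linalg.inv(s['K']).T@Rwc.T
    return C+d*((z-C[2])/d[:,2])[:,None]
def proj(s,Rwc,C,X):
    p=(np.atleast_2d(X)-C)@Rwc@s['K'].T; return p[:,:2]/p[:,2:]
E
python3 -c "
from h import *
plan([.65,-.03,.22],-.09)"
```

```text
pos [ 0.1247 -0.51    0.2423] t 1.25 F [-0.0208  0.2793 -0.4704] w 0.08524004623346818
ROT [ 0.  -0.  18.9] | TRANS [ 480.  -525.3   22.3] rows 16 each [ 30.  -32.8   1.4]
```

Emit:
move_arm(
  targets=[
    [[0, 0, 0, 0, 0, 6.3], [0, 0, 0, 0, 0, 6.3], [0, 0, 0, 0, 0, 6.3], [30, -33, 1, 0, 0, 0], [30, -33, 1, 0, 0, 0], [30, -33, 1, 0, 0, 0], [30, -33, 1, 0, 0, 0], [30, -33, 1, 0, 0, 0]],
  ],
  claw=50,
)

```text
time_s: 2.05
eef_pos: [0.2899, -0.3578, 0.2374]
tool_rot: [[0.996, -0.09, 0.0], [-0.09, -0.996, -0.0], [0.0, 0.0, -1.0]]
wrist_force: [0.1, -0.7, 0.3]
width: 0.0501
```

Emit:
move_arm(
  targets=[
    [[30, -33, 1, 0, 0, 0], [30, -33, 1, 0, 0, 0], [30, -33, 1, 0, 0, 0], [30, -33, 1, 0, 0, 0], [30, -33, 1, 0, 0, 0], [30, -33, 1, 0, 0, 0], [30, -33, 1, 0, 0, 0], [30, -33, 1, 0, 0, 0]],
  ],
)

```text
time_s: 2.85
eef_pos: [0.5529, -0.1162, 0.2293]
tool_rot: [[0.996, -0.09, 0.0], [-0.09, -0.996, -0.0], [0.0, 0.0, -1.0]]
wrist_force: [1.3, -0.9, 0.9]
width: 0.0499
```

Emit:
move_arm(
  targets=[
    [[30, -33, 1, 0, 0, 0], [30, -33, 1, 0, 0, 0], [30, -33, 1, 0, 0, 0], [0, 0, 0, 0, 0, 0], [0, 0, 0, 0, 0, 0]],
  ],
)

```text
time_s: 3.35
eef_pos: [0.6505, -0.0267, 0.2256]
tool_rot: [[0.996, -0.088, -0.001], [-0.088, -0.996, -0.0], [-0.001, 0.0, -1.0]]
wrist_force: [0.1, -0.1, 0.2]
width: 0.0501
```

```bash
python3 - <<'E'
from h import *
plan([.65,-.03,.22],-.09)
s,R,C=wristcam(); cv2.imwrite('pics/w1.png',s['pixels'])
for n in ['fence','jamb','jamb_bore']:
    print(n,[(np.round(d['location'],4).tolist(),round(d['score'],2)) for d in models.mark_of('wrist',n)[:3]])
np.savez('w1.npz',R=R,C=C,K=s['K'])
E
```

```text
pos [ 0.6505 -0.0267  0.2256] t 3.35 F [ 0.1248 -0.1241  0.1556] w 0.05010141006570898
ROT [0.01 0.05 0.08] | TRANS [-0.2  3.3  5.6] rows 1 each [-0.2  3.3  5.6]
fence [([0.6712, -0.0994, 0.0034], 0.67)]
jamb [([0.5851, 0.0047, 0.0064], 0.63)]
jamb_bore [([0.5609, 0.0045, 0.0511], 0.76)]
```

View pics/w1.png

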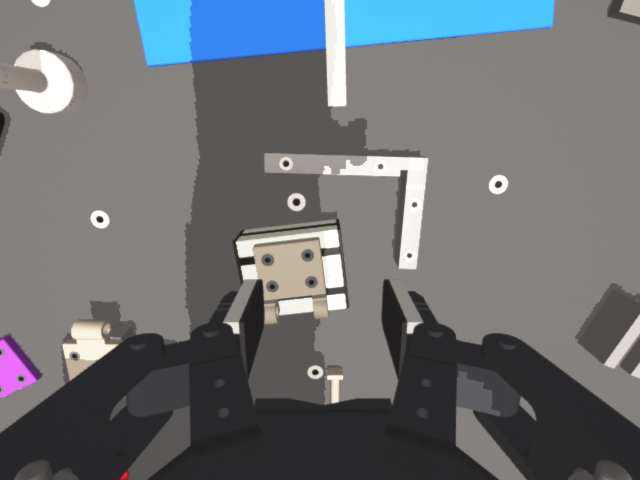

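```bash
python3 - <<'E'
import cv2
i=cv2.imread('pics/w1.png')[140:340,225:435]
cv2.imwrite('pics/w1c.png',cv2.resize(i,None,fx=3,fy=3,interpolation=cv2.INTER_CUBIC)[:600])
E
```

```text
(no output)
```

View pics/w1c.png

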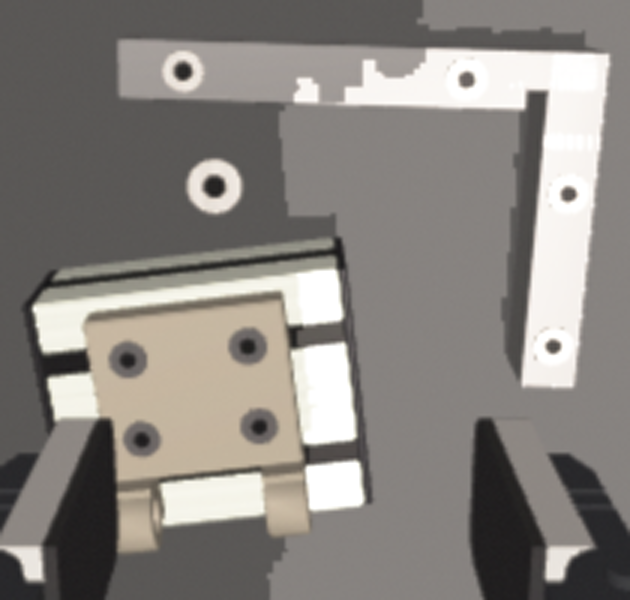

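```bash
cat > m1.py <<'E'
from h import *
d=np.load('w1.npz'); s={'K':d['K']}
f=lambda p,z: ray(s,d['R'],d['C'],np.array(p)/3+[225,140]-1/3,z)
a=f([[118,98],[525,108]],.025); b=f([[547,93],[522,385]],.025)
o1=f([[118,38],[608,53],[608,55],[575,387]],.025)
print('long',a[:,:2],atan2(*(a[1]-a[0])[:2][::-1])+pi/2,'short',b[:,:2],atan2(*(b[0]-b[1])[1::-1]))
print('outer',o1[:,:2])
u=(a[0]-a[1])[:2];v=(b[0]-b[1])[:2]
t=np.linalg.solve(np.c_[u,-v],b[0][:2]-a[0][:2]); print('corner',a[0][:2]+u*t[0])
j=f([[33,308],[341,267],[371,502]],.04); print('jamb LB,RB,RF',j[:,:2],'len',np.linalg.norm(j[1]-j[0]),np.linalg.norm(j[2]-j[1]), 'yaw',atan2(*(j[0]-j[1])[:2][::-1])-pi/2,atan2(*(j[1]-j[2])[1::-1]),'centre',(j[0]+j[2])[:2]/2)
E
python3 m1.py
```

```text
long [[ 0.6841  0.023 ]
 [ 0.6701 -0.0997]] -0.11367585678141912 short [[ 0.674  -0.1064]
 [ 0.5798 -0.0959]] -0.11079799117401337
outer [[ 0.7018  0.0206]
 [ 0.6843 -0.1249]
 [ 0.6837 -0.1249]
 [ 0.5776 -0.1132]]
corner [ 0.6694 -0.1059]
jamb LB,RB,RF [[ 0.6247  0.0548]
 [ 0.6293 -0.0399]
 [ 0.55   -0.0434]] len 0.09481365027022745 0.07941488502358197 yaw 0.0485489905812464 0.044798528754721845 centre [0.5874 0.0057]
```

The crop shows the fence inner edges clearly and the jamb turned about 0.155 rad from the fence. The fence corner is at (0.6695, -0.106) with yaw -0.112, and the short bar measures 90 mm as it should. The jamb centre is at about (0.588, 0.007). I'll go in front of the jamb and push.

```bash
cat >> h.py <<'E'
FC=np.array([.6695,-.106]); FY=-.112
def F(x,y):  # fence mm -> world
    c,s=cos(FY),sin(FY); return FC+np.array([c*x-s*y,s*x+c*y])/1000
def Finv(p):
    c,s=cos(FY),sin(FY); d=(np.array(p[:2])-FC)*1000; return np.array([c*d[0]+s*d[1],-s*d[0]+c*d[1]])
E
python3 -c "
from h import *
plan([*F(-175,98),.12],FY);print(F(-175,98))"
```

```text
pos [ 0.6496 -0.0282  0.2267] t 3.55 F [-0.3988  0.7818 -0.0987] w 0.04984990066693599
ROT [ 0.01 -0.02  1.19] | TRANS [-146.6  -22.9  106.7] rows 5 each [-29.3  -4.6  21.3]
[0.5065 0.0109]
```

Emit:
move_arm(
  targets=[
    [[-36, -6, 10, 0, 0, 1.2], [-37, -6, 15, 0, 0, 0], [-37, -6, 20, 0, 0, 0], [-37, -6, 30, 0, 0, 0], [0, 0, 35, 0, 0, 0], [0, 0, 35, 0, 0, 0], [0, 0, 35, 0, 0, 0], [0, 0, 20, 0, 0, 0]],
  ],
)

```text
time_s: 4.35
eef_pos: [0.5051, 0.0116, 0.0247]
tool_rot: [[0.994, -0.112, -0.001], [-0.112, -0.994, 0.0], [-0.001, 0.0, -1.0]]
wrist_force: [0.4, 0.0, 0.3]
width: 0.0501
```

Emit:
move_arm(
  targets=[
    [[0, 0, 0, 0, 0, 0], [0, 0, 0, 0, 0, 0]],
  ],
)

```text
time_s: 4.55
eef_pos: [0.5066, 0.0116, 0.0271]
tool_rot: [[0.994, -0.112, 0.0], [-0.112, -0.994, -0.0], [0.0, 0.0, -1.0]]
wrist_force: [0.0, -0.1, 0.6]
width: 0.0498
```

```bash
python3 -c "
from h import *
plan([*F(-105,98),.018],FY);o=env.observe();print(Finv(o['eef_pos']))
s=snapshot('scene');cv2.imwrite('pics/s2.png',cv2.resize(s['pixels'][150:350,180:480],None,fx=2,fy=2))"
```

```text
pos [0.5066 0.0116 0.0271] t 4.55 F [ 0.0135 -0.1471  0.6292] w 0.04981126009247403
ROT [ 0.   -0.02  0.01] | TRANS [70.   0.7  9.1] rows 2 each [35.   0.3  4.6]
[-175.0315   98.6829]
```

Emit:
move_arm(
  targets=[
    [[12, 0, 7, 0, 0, 0], [8, 0, 0, 0, 0, 0], [8, 0, 0, 0, 0, 0], [8, 0, 0, 0, 0, 0], [8, 0, 0, 0, 0, 0], [8, 0, 0, 0, 0, 0], [8, 0, 0, 0, 0, 0], [8, 0, 0, 0, 0, 0]],
  ],
)

```text
time_s: 5.4
eef_pos: [0.5741, 0.0047, 0.0192]
tool_rot: [[0.994, -0.111, -0.002], [-0.111, -0.994, 0.0], [-0.002, -0.0, -1.0]]
wrist_force: [-5.0, 0.0, 2.5]
width: 0.0499
```

Emit:
move_arm(
  targets=[
    [[6, 0, 0, 0, 0, 0], [4, 0, 0, 0, 0, 0], [0, 0, 0, 0, 0, 0]],
  ],
)

```text
time_s: 5.7
eef_pos: [0.5848, 0.0034, 0.0192]
tool_rot: [[0.994, -0.111, 0.0], [-0.111, -0.994, -0.0], [0.0, 0.0, -1.0]]
wrist_force: [-0.1, 0.0, -0.1]
width: 0.0501
```

```bash
python3 -c "
from h import *
o=env.observe();print(Finv(o['eef_pos']),o['wrist_force'])
s=snapshot('scene')
print([(Finv(d['location']),d['location'][2]) for d in models.mark_of('scene','jamb')+models.mark_of('scene','jamb_bore')])
cv2.imwrite('pics/s2.png',cv2.resize(s['pixels'][180:340,200:400],None,fx=3,fy=3))"
```

```text
[-96.4065  99.2332] [-0.0984  0.0465 -0.1206]
[(array([-45.8069,  98.5981]), -0.0006), (array([-69.5161,  98.246 ]), 0.0543), (array([-24.7467, 418.6572]), 0.002)]
```

View pics/s2.png

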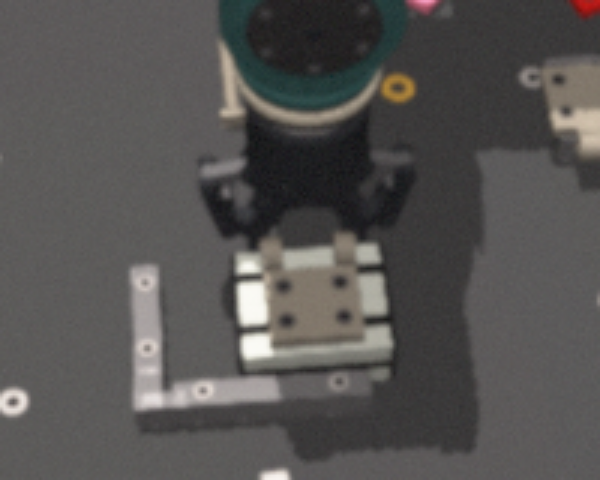

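```bash
python3 -c "
from h import *
print(env.observe()['qpos']);plan([*F(-46,190),.095],FY-pi/2)
plan([*F(-46,190),.095],FY)"
```

```text
[-0.1336  0.5153 -0.2933  0.7615 -0.      3.1191]
pos [0.5845 0.0034 0.0194] t 5.85 F [-0.5308 -0.2329  0.6717] w 0.04990400272864025
ROT [-0.03 -0.04 90.05] | TRANS [-90.8 -50.7 -75.6] rows 3 each [-30.3 -16.9 -25.2]
pos [0.5845 0.0034 0.0194] t 5.85 F [-0.5308 -0.2329  0.6717] w 0.04990400272864025
ROT [ 0.   -0.04  0.05] | TRANS [ 50.7 -90.8 -75.6] rows 3 each [ 16.9 -30.3 -25.2]
```

Emit:
move_arm(
  targets=[
    [[-15, 0, -15, 0, 0, 0], [0, 0, -35, 0, 0, 0], [0, -30, -26, 0, 0, 0], [22, -31, 0, 0, 0, 0], [22, -31, 0, 0, 0, 0], [21, 0, 0, 0, 0, -7.5], [0, 0, 0, 0, 0, -7.5], [0, 0, 0, 0, 0, -7.5]],
  ],
)

```text
time_s: 6.65
eef_pos: [0.6407, 0.0557, 0.0959]
tool_rot: [[0.94, 0.341, 0.002], [0.34, -0.94, 0.027], [0.011, -0.025, -1.0]]
wrist_force: [0.1, 0.0, 0.8]
width: 0.0504
```

Emit:
move_arm(
  targets=[
    [[0, 0, 0, 0, 0, -7.5], [0, 0, 0, 0, 0, -7.5], [0, 0, 0, 0, 0, -7.5], [0, 0, 0, 0, 0, -7.5], [0, 0, 0, 0, 0, -7.5], [0, 0, 0, 0, 0, -7.5], [0, 0, 0, 0, 0, -7.5], [0, 0, 0, 0, 0, -7.5]],
  ],
)

```text
time_s: 7.45
eef_pos: [0.6403, 0.0556, 0.0962]
tool_rot: [[0.175, 0.985, 0.002], [0.984, -0.175, 0.027], [0.027, -0.003, -1.0]]
wrist_force: [0.0, 1.0, -0.1]
width: 0.05
```

Emit:
move_arm(
  targets=[
    [[0, 0, 0, 0, 0, -7.5], [0, 0, 0, 0, 0, 0]],
  ],
)

```text
time_s: 7.65
eef_pos: [0.6402, 0.0556, 0.0962]
tool_rot: [[0.049, 0.999, 0.002], [0.998, -0.049, 0.027], [0.027, 0.0, -1.0]]
wrist_force: [0.4, -0.7, -1.0]
width: 0.0499
```

```bash
python3 -c "
from h import *
o=env.observe();print(o['qpos'],Finv(o['eef_pos']))
plan([*F(-46,180),.02],FY+pi/2)"
```

```text
[-0.0517  0.5321 -0.0203  1.0181  0.0271  1.5677] [-47.1964 157.3547]
pos [0.6402 0.0556 0.0962] t 7.65 F [ 0.3516 -0.7335 -1.0457] w 0.04985813031574285
ROT [-0.03 -1.55  3.63] | TRANS [22.6  1.2 76.2] rows 2 each [11.3  0.6 38.1]
```

Emit:
move_arm(
  targets=[
    [[0, 0, 0, 0, -1.55, 3.6], [23, 1, 0, 0, 0, 0], [0, 0, 30, 0, 0, 0], [0, 0, 30, 0, 0, 0], [0, 0, 16, 0, 0, 0], [0, 0, 0, 0, 0, 0]],
  ],
)

```text
time_s: 8.25
eef_pos: [0.6423, 0.0784, 0.018]
tool_rot: [[0.117, 0.993, -0.004], [0.993, -0.117, 0.0], [-0.0, -0.004, -1.0]]
wrist_force: [-0.4, 0.1, -0.3]
width: 0.0502
```

```bash
python3 -c "
from h import *
o=env.observe();print(o['qpos'],Finv(o['eef_pos']))
plan([*F(-46,116),.02],FY+pi/2)"
```

```text
[-0.0044  0.6078 -0.1107  0.8567  0.0001  1.6835] [-47.6879 180.2201]
pos [0.6423 0.0784 0.018 ] t 8.25 F [-0.4013  0.1006 -0.2502] w 0.050201446867658324
ROT [-0.26  0.02 -0.29] | TRANS [-64.2   1.7  -2. ] rows 2 each [-32.1   0.8  -1. ]
```

Emit:
move_arm(
  targets=[
    [[-9, 1, -1, -0.26, 0, -0.3], [-8, 1, -1, 0, 0, 0], [-8, 0, 0, 0, 0, 0], [-8, 0, 0, 0, 0, 0], [-8, 0, 0, 0, 0, 0], [-8, 0, 0, 0, 0, 0], [-8, 0, 0, 0, 0, 0], [-7, 0, 0, 0, 0, 0]],
  ],
)

```text
time_s: 9.05
eef_pos: [0.6394, 0.0142, 0.0234]
tool_rot: [[0.109, 0.994, 0.006], [0.994, -0.109, 0.001], [0.002, 0.006, -1.0]]
wrist_force: [1.4, 6.8, 4.9]
width: 0.0499
```

Emit:
move_arm(
  targets=[
    [[-1.5, 0, 0, 0, 0, 0], [-1.5, 0, 0, 0, 0, 0], [-1, 0, 0, 0, 0, 0]],
  ],
)

```text
time_s: 9.35
eef_pos: [0.6389, 0.0106, 0.0231]
tool_rot: [[0.109, 0.994, 0.006], [0.994, -0.109, 0.001], [0.001, 0.005, -1.0]]
wrist_force: [0.2, 7.3, 4.9]
width: 0.0502
```

Emit:
move_arm(
  targets=[
    [[-1, 0, 0, 0, 0, 0]],
  ],
)

```text
time_s: 9.45
eef_pos: [0.6389, 0.0104, 0.0232]
tool_rot: [[0.108, 0.994, 0.006], [0.994, -0.108, 0.002], [0.003, 0.006, -1.0]]
wrist_force: [1.3, 16.1, 5.5]
width: 0.05
```

Emit:
move_arm(
  targets=[
    [[-1, 0, 0, 0, 0, 0]],
  ],
)

```text
time_s: 9.55
eef_pos: [0.6389, 0.0103, 0.0232]
tool_rot: [[0.108, 0.994, 0.006], [0.994, -0.108, 0.004], [0.005, 0.006, -1.0]]
wrist_force: [4.0, 23.6, 5.0]
width: 0.0501
```

Emit:
move_arm(
  targets=[
    [[6, 0, 0, 0, 0, 0], [20, 0, -10, 0, 0, 0], [0, 0, -35, 0, 0, 0], [0, 0, -35, 0, 0, -8], [0, 0, 0, 0, 0, -8.2], [0, 0, 0, 0, 0, -8.2], [0, 0, 0, 0, 0, -8.2], [0, 0, 0, 0, 0, -8.2]],
  ],
)

```text
time_s: 10.35
eef_pos: [0.6405, 0.0339, 0.1026]
tool_rot: [[-0.572, 0.82, 0.004], [0.82, 0.572, -0.001], [-0.003, 0.003, -1.0]]
wrist_force: [-0.2, -0.1, -0.1]
width: 0.0498
```

Emit:
move_arm(
  targets=[
    [[0, 0, 0, 0, 0, -8.2], [0, 0, 0, 0, 0, -8.2], [0, 0, 0, 0, 0, -8.2], [0, 0, 0, 0, 0, -8.2], [0, 0, 0, 0, 0, -8.2], [0, 0, 0, 0, 0, -8.2], [0, 0, 0, 0, 0, 0]],
  ],
)

```text
time_s: 11.05
eef_pos: [0.6406, 0.034, 0.1025]
tool_rot: [[-0.994, 0.107, 0.004], [0.107, 0.994, -0.001], [-0.004, -0.0, -1.0]]
wrist_force: [0.7, 0.3, -0.6]
width: 0.0498
```

```bash
python3 -c "
from h import *
o=env.observe();print(o['qpos'],Finv(o['eef_pos']))
plan([*F(-130,50),.1],FY+pi)"
```

```text
[-0.0737  0.525  -0.0147  1.027  -0.0006  0.033 ] [-44.4097 135.8664]
pos [0.6406 0.034  0.1025] t 11.05 F [ 0.7423  0.3364 -0.6063] w 0.0498128987783359
ROT [-0.03  0.23  0.3 ] | TRANS [ 85.6 -85.9   2.5] rows 3 each [ 28.5 -28.6   0.8]
```

Emit:
move_arm(
  targets=[
    [[28, -28, 0, 0, 0.23, 0.3], [29, -29, 0, 0, 0, 0], [29, -29, 0, 0, 0, 0], [0, 0, 30, 0, 0, 0], [0, 0, 30, 0, 0, 0], [0, 0, 20, 0, 0, 0], [0, 0, 0, 0, 0, 0]],
  ],
)

```text
time_s: 11.75
eef_pos: [0.5439, -0.0414, 0.0202]
tool_rot: [[-0.993, 0.118, -0.004], [0.118, 0.993, 0.001], [0.004, 0.0, -1.0]]
wrist_force: [0.8, -0.4, 0.6]
width: 0.0502
```

Emit:
move_arm(
  targets=[
    [[-8, 0, 0, 0, 0, 0], [-8, 0, 0, 0, 0, 0], [-7, 0, 0, 0, 0, 0], [-7, 0, 0, 0, 0, 0], [-4, 0, 0, 0, 0, 0]],
  ],
)

```text
time_s: 12.25
eef_pos: [0.5799, -0.0453, 0.0222]
tool_rot: [[-0.994, 0.113, -0.0], [0.113, 0.994, -0.0], [0.0, -0.0, -1.0]]
wrist_force: [-5.7, 0.3, 2.7]
width: 0.0501
```

```bash
python3 -c "
from h import *
o=env.observe();print(o['qpos'],Finv(o['eef_pos']))
plan([*F(-91,50),.021],FY+pi)"
```

```text
[-0.2179  0.509  -0.2961  0.766  -0.0001 -0.1043] [-95.7822  50.3122]
pos [ 0.5799 -0.0453  0.0222] t 12.25 F [-5.6718  0.2624  2.7114] w 0.05013755427854808
ROT [-0.   -0.02 -0.09] | TRANS [-4.8 -0.3  1.2] rows 1 each [-4.8 -0.3  1.2]
```

Emit:
move_arm(
  targets=[
    [[-2, 0, 0, 0, 0, 0], [-1.5, 0, 0, 0, 0, 0], [-1, 0, 0, 0, 0, 0]],
  ],
)

```text
time_s: 12.55
eef_pos: [0.5827, -0.0455, 0.0217]
tool_rot: [[-0.994, 0.113, -0.003], [0.113, 0.994, 0.0], [0.003, 0.0, -1.0]]
wrist_force: [-5.2, 1.3, 2.0]
width: 0.05
```

Emit:
move_arm(
  targets=[
    [[-1, 0, 0, 0, 0, 0]],
  ],
)

```text
time_s: 12.65
eef_pos: [0.5837, -0.0457, 0.0217]
tool_rot: [[-0.994, 0.113, -0.002], [0.113, 0.994, 0.0], [0.003, 0.0, -1.0]]
wrist_force: [-6.0, 1.0, 1.9]
width: 0.05
```

Emit:
move_arm(
  targets=[
    [[-1, 0, 0, 0, 0, 0]],
  ],
)

```text
time_s: 12.75
eef_pos: [0.5844, -0.0458, 0.0217]
tool_rot: [[-0.994, 0.113, -0.003], [0.113, 0.994, 0.0], [0.003, -0.0, -1.0]]
wrist_force: [-10.5, -0.1, 6.1]
width: 0.0498
```

Emit:
move_arm(
  targets=[
    [[-1, 0, 0, 0, 0, 0]],
  ],
)

```text
time_s: 12.85
eef_pos: [0.5844, -0.0458, 0.0216]
tool_rot: [[-0.994, 0.114, -0.005], [0.114, 0.994, 0.0], [0.005, -0.0, -1.0]]
wrist_force: [-15.5, 0.3, 8.5]
width: 0.05
```

Emit:
move_arm(
  targets=[
    [[-1, 0, 0, 0, 0, 0]],
  ],
)

```text
time_s: 12.95
eef_pos: [0.5844, -0.0459, 0.0214]
tool_rot: [[-0.993, 0.114, -0.007], [0.114, 0.994, 0.0], [0.007, -0.001, -1.0]]
wrist_force: [-20.0, 0.4, 12.1]
width: 0.05
```

Emit:
move_arm(
  targets=[
    [[7, 0, 0, 0, 0, 0], [25, 0, 0, 0, 0, 0], [0, 0, -45, 0, 0, 0], [0, 0, -45, 0, 0, 0], [0, 0, -45, 0, 0, 0], [0, 0, -45, 0, 0, 0], [0, 0, 0, 0, 0, 0], [0, 0, 0, 0, 0, 0]],
  ],
  claw=85,
)

```text
time_s: 13.75
eef_pos: [0.5564, -0.0427, 0.2028]
tool_rot: [[-0.994, 0.113, 0.002], [0.113, 0.994, -0.0], [-0.002, -0.0, -1.0]]
wrist_force: [0.2, -0.4, -0.1]
width: 0.0849
```

```bash
python3 - <<'E'
from h import *
o=env.observe();print(o['eef_pos'],o['tool_rot'])
s,R,C=wristcam(); cv2.imwrite('pics/w2.png',s['pixels']);np.savez('w2.npz',R=R,C=C,K=s['K'])
for n in ['fence','jamb','jamb_bore','leaf_bore']:
    print(n,[(np.round(d['location'],4).tolist(),Finv(d['location']),round(d['score'],2)) for d in models.mark_of('wrist',n)[:3]])
plan([.51,.222,.22],.0+pi)
# predicted home points
for n,p in dict(bore=(-68.5,50,54),corner=(0,0,25),bFL=(-80,100,40),bFR=(-80,0,40),bBL=(0,100,40),bBR=(0,0,40)).items(): print(n,proj(s,R,C,[*F(p[0],p[1]),p[2]/1000]))
E
```

```text
[ 0.5564 -0.0427  0.2028] [[-0.9936  0.1134  0.0017]
 [ 0.1134  0.9936 -0.0005]
 [-0.0017 -0.0003 -1.    ]]
fence [([0.6702, -0.1036, 0.0031], array([0.4274, 2.4632]), 0.62)]
jamb [([0.6356, -0.0547, 0.005], array([-39.4212,  47.1897]), 0.79)]
jamb_bore [([0.6064, -0.0474, 0.0486], array([-69.2541,  51.1804]), 0.97)]
leaf_bore [([0.5447, 0.2193, 0.0288], array([-160.3755,  309.3135]), 0.82)]
pos [ 0.5555 -0.0425  0.2009] t 14.0 F [-0.8087 -0.7337 -0.0781] w 0.08497474244490533
ROT [ 0.02 -0.14 -6.51] | TRANS [ 45.5 264.5 -19.1] rows 6 each [ 7.6 44.1 -3.2]
bore [[323.4694 277.3774]]
corner [[271.5641 331.1655]]
bFL [[381.4591 258.3759]]
bFR [[265.3749 258.6211]]
bBL [[377.7428 339.7979]]
bBR [[269.3732 340.0119]]
```

View pics/w2.png

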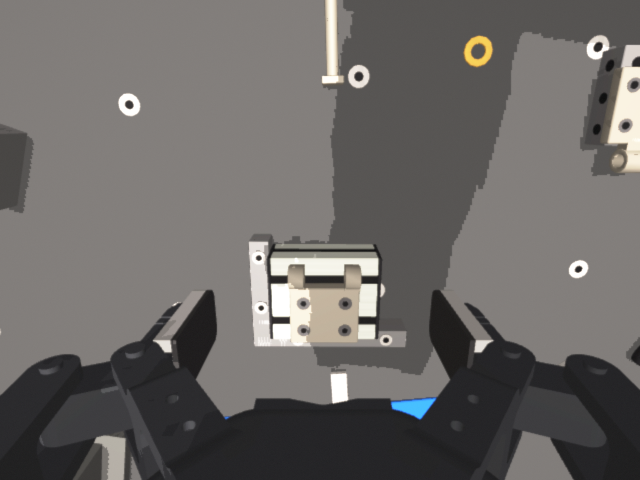

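The jamb sits in the corner, square and flush. Its knuckle midpoint is at (325,278), against a predicted (323.5,277). Next, the leaf.

```bash
sed -i 's/^FC=.*/FC=np.array([.6695+.0001,-.106+.0011])/' h.py; python3 -c "
from h import *
plan([.48,.222,.19],FY+pi)"
```

```text
Traceback (most recent call last):
NameError: name 'FY' is not defined. Did you mean: 'FC'?
```

```bash
sed -i 's/^FC=.*/&; FY=-.112/' h.py; python3 -c "
from h import *
plan([.48,.222,.19],FY+pi)"
```

```text
pos [ 0.5555 -0.0425  0.2009] t 14.0 F [-0.8087 -0.7337 -0.0781] w 0.08497474244490533
ROT [ 0.01 -0.14 -0.09] | TRANS [104.5 254.4  10.9] rows 7 each [14.9 36.3  1.6]
```

Emit:
move_arm(
  targets=[
    [[15, 36, 1.5, 0, 0, 0], [15, 36, 1.5, 0, 0, 0], [15, 36, 1.5, 0, 0, 0], [15, 36, 1.5, 0, 0, 0], [15, 36, 1.5, 0, 0, 0], [15, 36, 1.5, 0, 0, 0], [15, 38, 1.5, 0, 0, 0], [0, 0, 0, 0, 0, 0]],
  ],
)

```text
time_s: 14.8
eef_pos: [0.4786, 0.2251, 0.1907]
tool_rot: [[-0.994, 0.109, -0.002], [0.109, 0.994, 0.0], [0.002, 0.0, -1.0]]
wrist_force: [-0.4, -0.8, 0.5]
width: 0.0852
```

Emit:
move_arm(
  targets=[
    [[0, 0, 0, 0, 0, 0], [0, 0, 0, 0, 0, 0]],
  ],
)

```text
time_s: 15.0
eef_pos: [0.4805, 0.221, 0.1911]
tool_rot: [[-0.994, 0.114, -0.001], [0.114, 0.994, -0.0], [0.001, -0.0, -1.0]]
wrist_force: [-0.0, 0.0, 0.1]
width: 0.0849
```

```bash
python3 - <<'E'
from h import *
o=env.observe();print(o['eef_pos'],o['tool_rot'],o['qpos'])
s,R,C=wristcam();np.savez('w3.npz',R=R,C=C,K=s['K'])
for n in ['leaf','leaf_bore','block123']:
    print(n,[(np.round(d['location'],4).tolist(),round(d['score'],2)) for d in models.mark_of('wrist',n)[:3]])
p=proj(s,R,C,[.515,.222,.03])[0];print(p)
x0,y0=(p-[90,75]).astype(int);print(x0,y0)
cv2.imwrite('pics/w3.png',cv2.resize(s['pixels'][y0:y0+150,x0:x0+200],None,fx=4,fy=4,interpolation=cv2.INTER_CUBIC))
E
```

```text
[0.4805 0.221  0.1911] [[-0.9935  0.1138 -0.0011]
 [ 0.1138  0.9935 -0.0003]
 [ 0.0011 -0.0005 -1.    ]] [ 0.277   0.2914 -0.1488  1.1318 -0.      0.3911]
leaf [([0.4785, 0.3865, 0.0144], 0.95), ([0.5466, 0.2142, 0.0297], 0.88), ([0.3667, 0.1113, 0.0089], 0.74)]
leaf_bore [([0.3656, 0.1068, 0.0148], 0.97), ([0.3246, 0.2637, 0.0077], 0.82), ([0.5428, 0.2208, 0.0267], 0.81)]
block123 []
[329.4431 253.9179]
239 178
```

View pics/w3.png

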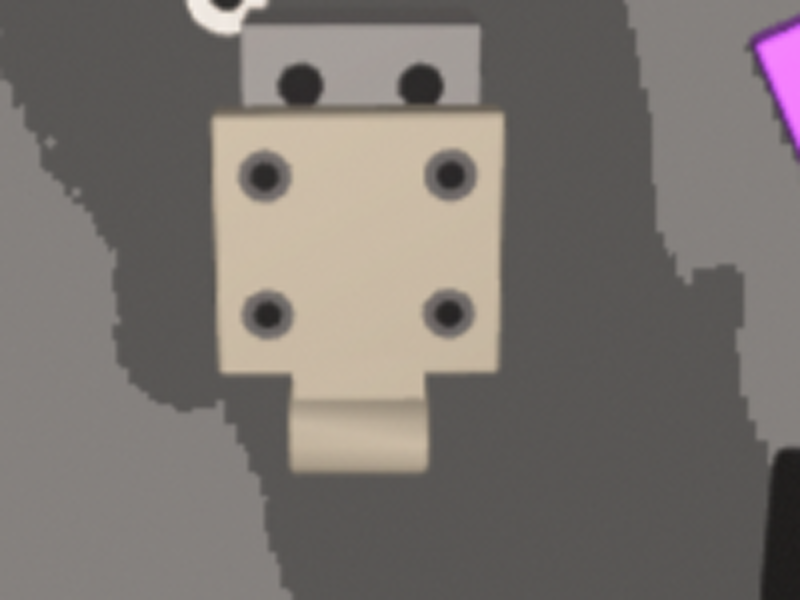

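The crop shows the plate corners at (211,115), (503,112), (498,372) and (219,373), with the knuckle at (290–428, 400–472).

```bash
python3 - <<'E'
from h import *
d=np.load('w3.npz'); s={'K':d['K']}
p=ray(s,d['R'],d['C'],np.array([[211,115],[503,112],[498,372],[219,373],[290,400],[428,400],[290,472],[428,472]])/4+[239-.4,178-.4],.035)[:,:2]
# fit pose: plate corners in leaf frame; image right=+y
L=np.array([[-71,-30],[-71,30],[-14,30],[-14,-30]])/1000
q=p[:4]; print(p); print('w',np.linalg.norm(q[0]-q[1]),np.linalg.norm(q[3]-q[2]),'l',np.linalg.norm(q[0]-q[3]))
A=L-L.mean(0);B=q-q.mean(0); yaw=atan2((A[:,0]*B[:,1]-A[:,1]*B[:,0]).sum(),(A*B).sum())
c,sn=cos(yaw),sin(yaw); R=np.array([[c,-sn],[sn,c]]); o=q.mean(0)-R@L.mean(0)
print('yaw',yaw,'origin',o,'grasp',o+R@[-.038,0], 'knuckle mid y', R.T@((p[4]+p[5])/2-o))
g=o+R@[-.038,0]
plan([*g,.06],yaw+pi); plan([*g,.025],yaw+pi)
E
```

```text
[[0.4692 0.196 ]
 [0.4753 0.2546]
 [0.5314 0.2489]
 [0.5249 0.19  ]
 [0.5327 0.2042]
 [0.5361 0.2335]
 [0.5495 0.2021]
 [0.5529 0.2318]]
w 0.0589356624066055 0.05928411131160424 l 0.0559737525698498
yaw -0.1062837257922802 origin [0.5425 0.2179] grasp [0.5047 0.2219] knuckle mid y [-0.0081  0.0001]
pos [0.4807 0.2209 0.1914] t 15.2 F [-0.5859  0.3885  0.3771] w 0.08477883279517105
ROT [-0.01 -0.03 -0.49] | TRANS [-23.8   3.6 131.4] rows 3 each [-7.9  1.2 43.8]
pos [0.4807 0.2209 0.1914] t 15.2 F [-0.5859  0.3885  0.3771] w 0.08477883279517105
ROT [-0.01 -0.03 -0.49] | TRANS [-23.8   3.6 166.4] rows 4 each [-5.9  0.9 41.6]
```

Emit:
move_arm(
  targets=[
    [[-8, 1, 30, 0, 0, -0.5], [-8, 1.3, 35, 0, 0, 0], [-8, 1.3, 35, 0, 0, 0], [0, 0, 35, 0, 0, 0], [0, 0, 22, 0, 0, 0], [0, 0, 8, 0, 0, 0], [0, 0, 0, 0, 0, 0], [0, 0, 0, 0, 0, 0]],
  ],
)

```text
time_s: 16.0
eef_pos: [0.5052, 0.2226, 0.0275]
tool_rot: [[-0.994, 0.105, 0.001], [0.105, 0.994, 0.0], [-0.001, 0.0, -1.0]]
wrist_force: [0.1, 0.7, 0.8]
width: 0.0853
```

```bash
python3 - <<'E'
from h import *
plan([.5047,.2219,.023],-.1063+pi)
E
```

```text
pos [0.5052 0.2226 0.0275] t 16.0 F [0.1215 0.6885 0.7672] w 0.08525966151660877
ROT [0.03 0.04 0.06] | TRANS [ 0.4 -0.8  4.5] rows 1 each [ 0.4 -0.8  4.5]
```

Emit:
move_arm(
  targets=[
    [[0.5, -0.8, 4.5, 0, 0, 0], [0, 0, 0, 0, 0, 0]],
  ],
)

```text
time_s: 16.2
eef_pos: [0.5041, 0.2219, 0.0224]
tool_rot: [[-0.995, 0.105, 0.0], [0.105, 0.995, 0.0], [-0.0, 0.0, -1.0]]
wrist_force: [0.8, -0.1, -0.7]
width: 0.0855
```

Emit:
move_arm(
  targets=[
    [[0, 0, 0, 0, 0, 0], [0, 0, 0, 0, 0, 0], [0, 0, 0, 0, 0, 0], [0, 0, 0, 0, 0, 0], [0, 0, 0, 0, 0, 0], [0, 0, 0, 0, 0, 0]],
  ],
  claw=50,
  force=60,
)

```text
time_s: 16.8
eef_pos: [0.5041, 0.222, 0.0226]
tool_rot: [[-0.995, 0.105, 0.0], [0.105, 0.995, 0.0], [-0.0, 0.0, -1.0]]
wrist_force: [-1.6, -0.2, 8.5]
width: 0.0588
```

Emit:
move_arm(
  targets=[
    [[0, 0, -10, 0, 0, 0], [0, 0, -30, 0, 0, 0], [0, 0, -40, 0, 0, 0], [0, 0, -40, 0, 0, 0], [0, 0, 0, 0, 0, 0], [0, 0, 0, 0, 0, 0]],
  ],
)

```text
time_s: 17.4
eef_pos: [0.5043, 0.222, 0.1427]
tool_rot: [[-0.995, 0.105, 0.001], [0.105, 0.995, 0.0], [-0.001, 0.001, -1.0]]
wrist_force: [-0.1, 0.3, -2.7]
width: 0.0586
```

```bash
python3 - <<'E'
from h import *
o=env.observe();print(o['eef_pos'],o['tool_rot'],o['wrist_force'],o['width'])
s,R,C=wristcam();np.savez('w4.npz',R=R,C=C,K=s['K'])
print([(o['tool_rot'].T@(np.array(d['location'])-o['eef_pos']),round(d['score'],2)) for d in models.mark_of('wrist','leaf_bore')[:4]])
cv2.imwrite('pics/w4.png',s['pixels'])
plan([*F(-68.5-38-40,50),.13],FY+pi)
E
```

```text
[0.5043 0.222  0.1427] [[-0.9945  0.1046  0.001 ]
 [ 0.1046  0.9945  0.0005]
 [-0.0009  0.0006 -1.    ]] [-0.0739  0.3122 -2.6599] 0.05860586615955659
[(array([-0.0392,  0.0001, -0.0038]), 0.83), (array([ 0.1258, -0.1252,  0.131 ]), 0.6)]
pos [0.5034 0.2217 0.141 ] t 17.5 F [-0.2935 -0.9242 -2.8917] w 0.0585670756352982
ROT [-0.04 -0.12  0.41] | TRANS [ -55.2 -256.    11. ] rows 6 each [ -9.2 -42.7   1.8]
```

View pics/w4.png

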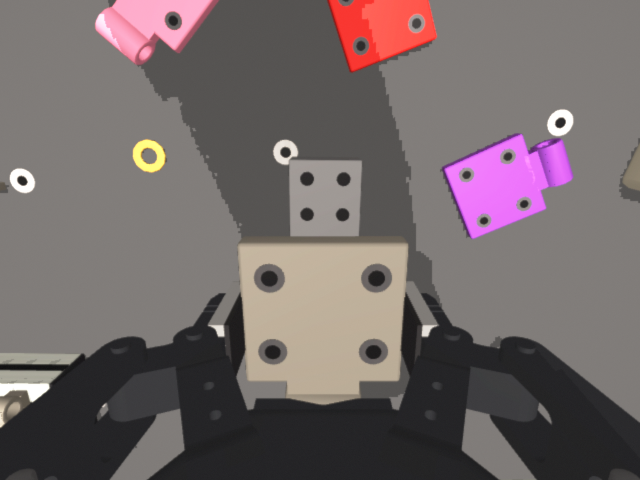

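The leaf is level in the jaws and alone, with plate corners near (239,244), (407,244), (400,381) and (247,381). I'll refine these corners and solve for the leaf's pose in the hand.

```bash
python3 - <<'E'
from h import *
s=snapshot('wrist');i=s['pixels'];M=s['mount']
c=i[228:400,225:420]; cv2.imwrite('pics/w4c.png',cv2.resize(c,None,fx=4,fy=4,interpolation=cv2.INTER_CUBIC)[:600])
c2=i[228:400,225:420]; cv2.imwrite('pics/w4c.png',cv2.resize(c2,None,fx=3.4,fy=3.4,interpolation=cv2.INTER_CUBIC))
E
```

```text
(no output)
```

View pics/w4c.png

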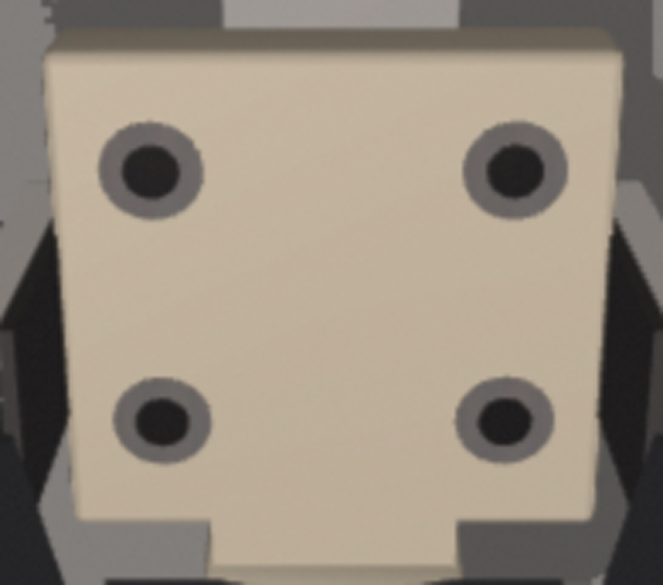

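```bash
cat > pnp.py <<'E'
from h import *
def pnp(px,L,s):
    ok,rv,t=cv2.solvePnP(np.array(L,float),np.array(px,float),s['K'],None)
    e=cv2.projectPoints(np.array(L,float),rv,t,s['K'],None)[0][:,0]-px
    R=s['mount'][:3,:3]@cv2.Rodrigues(rv)[0]; p=s['mount'][:3,:3]@t.ravel()+s['mount'][:3,3]
    return R,p,e
if __name__=='__main__':
    s=snapshot('wrist')
    px=np.array([[45,53],[622,52],[593,519],[76,519],[210,519],[458,519]])/3.4+[225-.35,228-.35]
    L=np.array([[-71,-30,5],[-71,30,5],[-14,30,5],[-14,-30,5],[-14,-14,5],[-14,14,5]])/1000
    R,p,e=pnp(px,L,s);print(R,p*1000,np.abs(e).max())
    # alt: assume level & z known: leaf z up = tool -z; plate top at tool z=-(7.4+5)mm
    for zt in (-.0124,):
        d=np.c_[px,np.ones(6)]@np.linalg.inv(s['K']).T@s['mount'][:3,:3].T; C=s['mount'][:3,3]
        q=C+d*((zt-C[2])/d[:,2])[:,None]; print(q*1000)
E
python3 pnp.py
```

```text
[[-1.      0.0014  0.0055]
 [ 0.0014  1.     -0.0027]
 [-0.0055 -0.0027 -1.    ]] [-40.022   -0.7329  -4.8654] 1.1165310118644243
[[ 31.8643 -30.0267 -12.4   ]
 [ 31.9281  28.3898 -12.4   ]
 [-23.9031  28.6705 -12.4   ]
 [-23.8524 -30.1334 -12.4   ]
 [-23.8655 -14.8938 -12.4   ]
 [-23.8899  13.3139 -12.4   ]]
```

```bash
python3 -c "
from h import *
plan([*F(-68.9-38.5-40,50.1),.13],FY+pi)"
```

```text
pos [0.5033 0.2217 0.1408] t 17.6 F [ 0.3074 -0.2325 -2.283 ] w 0.05861467474760873
ROT [-0.05 -0.15  0.41] | TRANS [ -54.4 -255.9   10.8] rows 6 each [ -9.1 -42.6   1.8]
```

Emit:
move_arm(
  targets=[
    [[-9, -36, 2, 0, -0.1, 0.4], [-9, -36, 2, 0, 0, 0], [-9, -37, 2, 0, 0, 0], [-9, -37, 2, 0, 0, 0], [-6, -37, 2, 0, 0, 0], [-6, -37, 1, 0, 0, 0], [-6, -36, 0, 0, 0, 0], [0, 0, 0, 0, 0, 0]],
  ],
)

```text
time_s: 18.4
eef_pos: [0.5293, -0.042, 0.1301]
tool_rot: [[-0.993, 0.115, -0.0], [0.115, 0.993, -0.001], [0.0, -0.001, -1.0]]
wrist_force: [0.1, 0.0, -2.4]
width: 0.0584
```

Emit:
move_arm(
  targets=[
    [[0, 0, 0, 0, 0, 0], [0, 0, 0, 0, 0, 0]],
  ],
)

```text
time_s: 18.6
eef_pos: [0.529, -0.0378, 0.1305]
tool_rot: [[-0.994, 0.111, 0.0], [0.111, 0.994, 0.0], [-0.0, 0.0, -1.0]]
wrist_force: [0.5, 0.4, -1.9]
width: 0.0584
```

```bash
python3 -c "
from h import *
plan([*F(-68.9-38.5-40,50.1),.0466],FY+pi);plan([*F(-68.9-38.5-40,50.1),.0466],FY+pi)"
```

```text
pos [ 0.529  -0.0378  0.1305] t 18.6 F [ 0.4922  0.4165 -1.9431] w 0.058439736799731384
ROT [0.02 0.   0.04] | TRANS [ 0.2 -0.9 83.9] rows 2 each [ 0.1 -0.5 42. ]
pos [ 0.529  -0.0378  0.1305] t 18.6 F [ 0.4922  0.4165 -1.9431] w 0.058439736799731384
ROT [0.02 0.   0.04] | TRANS [ 0.2 -0.9 83.9] rows 2 each [ 0.1 -0.5 42. ]
```

Emit:
move_arm(
  targets=[
    [[0, -0.9, 30, 0, 0, 0], [0, 0, 30, 0, 0, 0], [0, 0, 20, 0, 0, 0], [0, 0, 4, 0, 0, 0], [0, 0, 0, 0, 0, 0], [0, 0, 0, 0, 0, 0], [0, 0, 0, 0, 0, 0]],
  ],
)

```text
time_s: 19.3
eef_pos: [0.53, -0.0393, 0.0481]
tool_rot: [[-0.994, 0.111, 0.003], [0.111, 0.994, -0.001], [-0.003, -0.0, -1.0]]
wrist_force: [0.1, -0.1, -1.2]
width: 0.0584
```

```bash
python3 -c "
from h import *
plan([*F(-68.9-38.5-25,50.1),.0466],FY+pi)
s=snapshot('scene');cv2.imwrite('pics/s5.png',cv2.resize(s['pixels'][195:345,220:400],None,fx=4,fy=4,interpolation=cv2.INTER_CUBIC))
for c in ('scene','top'):
  if c=='top': snapshot('top')
  for n in ('jamb_bore','leaf_bore'): print(c,n,[(Finv(d['location']),d['location'][2],round(d['score'],2)) for d in models.mark_of(c,n)[:4]])"
```

```text
pos [ 0.53   -0.0393  0.0481] t 19.3 F [ 0.1016 -0.0824 -1.2014] w 0.05843888727069282
ROT [-0.01  0.16  0.03] | TRANS [-13.6   0.5   1.5] rows 1 each [-13.6   0.5   1.5]
scene jamb_bore [(array([-65.0928,  52.6547]), 0.0547, 0.58), (array([-27.2609, 415.9593]), -0.0015, 0.28)]
scene leaf_bore [(array([-106.5799,   51.1082]), 0.0588, 0.92), (array([-327.7213,  175.9745]), 0.0052, 0.92), (array([-246.9162,  470.3501]), 0.0073, 0.71), (array([-379.6233,  323.3973]), 0.0123, 0.62)]
top jamb_bore [(array([-26.8087, 416.4127]), 0.0011, 0.56)]
top leaf_bore [(array([-383.4926,  326.4841]), 0.0082, 0.7), (array([-243.0518,  470.8854]), 0.0085, 0.67), (array([-26.3167, 420.0907]), 0.0005, 0.23)]
```

View pics/s5.png

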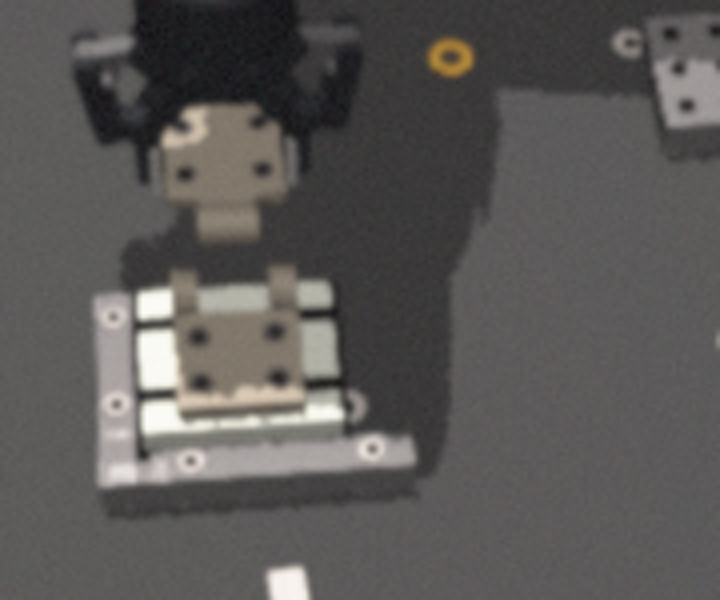

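```bash
python3 -c "
from h import *
s=snapshot('scene')
def pr(x,y,z):
    p=s['K']@(s['R']@np.array([*F(x,y),z/1000])+s['t']); return np.round((p[:2]/p[2]-[220,195])*4+1.5,1)
for x in (-107.5,-69): print(x,[pr(x,y,54) for y in (35,50,65)], pr(x,50,64))
print([pr(-60,y,64) for y in(20,33,50,67,80)])
plan([*F(-68.9-38.5-25,50.1),.0466],FY+pi)
"
```

```text
-107.5 [array([200.5, 225.6]), array([231.1, 223.6]), array([261.8, 221.6])] [230.5 211.4]
-69 [array([204.6, 290.2]), array([235.9, 288.1]), array([267.1, 285.9])] [235.3 276. ]
[array([173. , 295.8]), array([200.5, 294. ]), array([236.4, 291.5]), array([272.3, 289.1]), array([299.6, 287.3])]
pos [ 0.5294 -0.0394  0.0472] t 19.65 F [ 0.3665  0.9868 -1.9613] w 0.05885489538353884
ROT [-0.    0.08  0.01] | TRANS [-14.2   0.7   0.6] rows 1 each [-14.2   0.7   0.6]
```

The view shows the leaf knuckle at columns 196–261 (centre 228.5) and the gap at 196–268 (centre about 232.5). The expected drift over the travel is +4.8 px, so y is aligned to within about 0.5 mm. I'll go in slowly.

Emit:
move_arm(
  targets=[
    [[-7, 0, 0.3, 0, 0, 0], [-7, 0, 0.3, 0, 0, 0], [-5, 0, 0, 0, 0, 0], [-5, 0, 0, 0, 0, 0], [0, 0, 0, 0, 0, 0], [0, 0, 0, 0, 0, 0]],
  ],
)

```text
time_s: 20.25
eef_pos: [0.5531, -0.042, 0.0463]
tool_rot: [[-0.994, 0.112, 0.001], [0.112, 0.994, -0.0], [-0.001, 0.0, -1.0]]
wrist_force: [-0.7, -0.9, -2.8]
width: 0.0584
```

Emit:
move_arm(
  targets=[
    [[-4, 0, 0, 0, 0, 0], [-4, 0, 0, 0, 0, 0], [-3, 0, 0, 0, 0, 0], [0, 0, 0, 0, 0, 0], [0, 0, 0, 0, 0, 0]],
  ],
)

```text
time_s: 20.75
eef_pos: [0.5642, -0.0433, 0.0464]
tool_rot: [[-0.994, 0.112, 0.001], [0.112, 0.994, -0.0], [-0.001, -0.0, -1.0]]
wrist_force: [0.5, -0.2, -2.9]
width: 0.0586
```

```bash
python3 -c "
from h import *
plan([*F(-68.9-38.5,50.1),.0466],FY+pi)
s=snapshot('scene');cv2.imwrite('pics/s6.png',cv2.resize(s['pixels'][225:325,240:360],None,fx=6,fy=6,interpolation=cv2.INTER_CUBIC))
plan([*F(-68.9-38.5,50.1),.0466],FY+pi)
"
```

```text
pos [ 0.5642 -0.0433  0.0464] t 20.75 F [ 0.4938 -0.2254 -2.9388] w 0.058573568614024706
ROT [-0.    0.06  0.01] | TRANS [-4.3  0.6 -0.2] rows 1 each [-4.3  0.6 -0.2]
pos [ 0.564  -0.0432  0.0464] t 20.8 F [ 0.1836  0.8512 -2.9791] w 0.05859389152328027
ROT [-0.    0.06  0.01] | TRANS [-4.4  0.6 -0.2] rows 1 each [-4.4  0.6 -0.2]
```

View pics/s6.png

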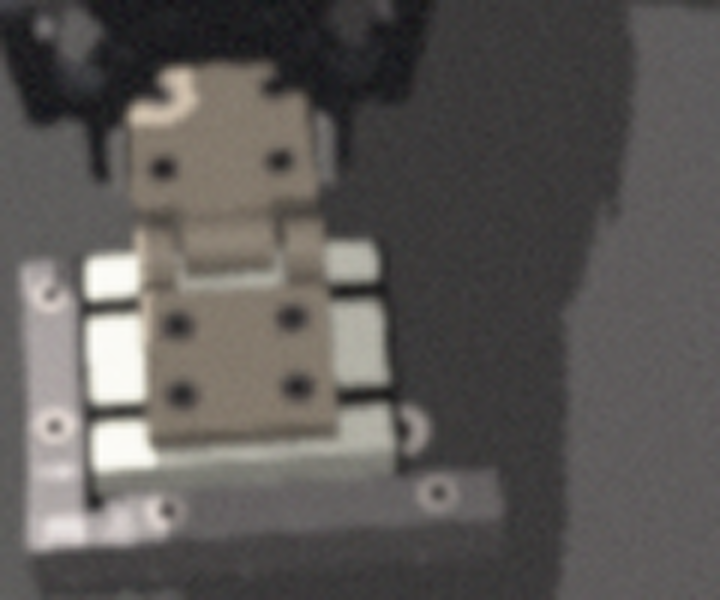

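The knuckle is inside the gap and about centred (183–278 within roughly 180–283). I'll go forward gently, feel for the back wall, then back off by the 1.5 mm play.

Emit:
move_arm(
  targets=[
    [[-3, 0, 0, 0, 0, 0], [-1, 0, 0, 0, 0, 0], [0, 0, 0, 0, 0, 0], [0, 0, 0, 0, 0, 0]],
  ],
)

```text
time_s: 21.2
eef_pos: [0.5681, -0.0437, 0.0464]
tool_rot: [[-0.994, 0.112, 0.001], [0.112, 0.994, -0.0], [-0.001, -0.0, -1.0]]
wrist_force: [0.1, 0.2, -3.3]
width: 0.0589
```

Emit:
move_arm(
  targets=[
    [[-0.7, 0, 0, 0, 0, 0], [0, 0, 0, 0, 0, 0]],
  ],
)

```text
time_s: 21.4
eef_pos: [0.5689, -0.0438, 0.0465]
tool_rot: [[-0.994, 0.112, 0.001], [0.112, 0.994, -0.0], [-0.001, -0.0, -1.0]]
wrist_force: [0.6, 0.5, -2.2]
width: 0.0583
```

Emit:
move_arm(
  targets=[
    [[-0.5, 0, 0, 0, 0, 0], [0, 0, 0, 0, 0, 0]],
  ],
)

```text
time_s: 21.6
eef_pos: [0.5694, -0.0439, 0.0465]
tool_rot: [[-0.994, 0.112, 0.001], [0.112, 0.994, -0.0], [-0.001, -0.0, -1.0]]
wrist_force: [-0.9, -0.3, -1.8]
width: 0.0589
```

Emit:
move_arm(
  targets=[
    [[-0.5, 0, 0, 0, 0, 0], [0, 0, 0, 0, 0, 0]],
  ],
)

```text
time_s: 21.8
eef_pos: [0.5695, -0.0438, 0.0464]
tool_rot: [[-0.994, 0.112, 0.0], [0.112, 0.994, -0.0], [-0.0, -0.0, -1.0]]
wrist_force: [-2.0, 0.6, -1.6]
width: 0.0582
```

Emit:
move_arm(
  targets=[
    [[-0.5, 0, 0, 0, 0, 0], [0, 0, 0, 0, 0, 0]],
  ],
)

```text
time_s: 22.0
eef_pos: [0.5695, -0.0439, 0.0463]
tool_rot: [[-0.994, 0.112, -0.0], [0.112, 0.994, 0.0], [0.0, -0.0, -1.0]]
wrist_force: [-5.5, 1.2, -0.2]
width: 0.059
```

Emit:
move_arm(
  targets=[
    [[-0.4, 0, 0, 0, 0, 0], [0, 0, 0, 0, 0, 0]],
  ],
)

```text
time_s: 22.2
eef_pos: [0.5696, -0.0438, 0.0462]
tool_rot: [[-0.994, 0.112, -0.001], [0.112, 0.994, 0.0], [0.001, -0.0, -1.0]]
wrist_force: [-7.5, 1.0, 0.4]
width: 0.0588
```

Emit:
move_arm(
  targets=[
    [[2.6, 0, 0, 0, 0, 0], [0, -1, 0, 0, 0, 0], [0, 0, 0, 0, 0, 0], [0, 0, 0, 0, 0, 0]],
  ],
)

```text
time_s: 22.6
eef_pos: [0.5683, -0.0448, 0.0466]
tool_rot: [[-0.994, 0.112, 0.002], [0.112, 0.994, -0.0], [-0.002, -0.0, -1.0]]
wrist_force: [-0.8, 0.1, -1.9]
width: 0.0584
```

Emit:
move_arm(
  targets=[
    [[0, -0.5, 0, 0, 0, 0], [0, 0, 0, 0, 0, 0]],
  ],
)

```text
time_s: 22.8
eef_pos: [0.5682, -0.0451, 0.0465]
tool_rot: [[-0.994, 0.111, 0.002], [0.111, 0.994, 0.0], [-0.002, 0.0, -1.0]]
wrist_force: [1.7, 2.1, -1.1]
width: 0.0587
```

Emit:
move_arm(
  targets=[
    [[0, -0.5, 0, 0, 0, 0], [0, 0, 0, 0, 0, 0]],
  ],
)

```text
time_s: 23.0
eef_pos: [0.5681, -0.0453, 0.0465]
tool_rot: [[-0.994, 0.111, 0.002], [0.111, 0.994, 0.001], [-0.001, 0.001, -1.0]]
wrist_force: [1.6, 6.0, -2.2]
width: 0.0587
```

Emit:
move_arm(
  targets=[
    [[0, -0.5, 0, 0, 0, 0], [0, 0, 0, 0, 0, 0]],
  ],
)

```text
time_s: 23.2
eef_pos: [0.5681, -0.0453, 0.0465]
tool_rot: [[-0.994, 0.111, 0.002], [0.111, 0.994, 0.002], [-0.002, 0.002, -1.0]]
wrist_force: [2.1, 9.1, -1.3]
width: 0.0586
```

Emit:
move_arm(
  targets=[
    [[0, 1.5, 0, 0, 0, 0], [0, 1.3, 0, 0, 0, 0], [0, 0, 0, 0, 0, 0], [0, 0, 0, 0, 0, 0], [0, 0, 0, 0, 0, 0]],
  ],
)

```text
time_s: 23.7
eef_pos: [0.5681, -0.0435, 0.0465]
tool_rot: [[-0.994, 0.112, 0.001], [0.112, 0.994, -0.0], [-0.001, -0.0, -1.0]]
wrist_force: [0.3, -0.8, -2.8]
width: 0.0587
```

```bash
python3 -c "
from h import *
for k in range(4):
    s=snapshot('scene');o=env.observe();print(o['eef_pos'],o['wrist_force'],cv2.Rodrigues(o['tool_rot'].T@Rd(FY+pi))[0].ravel()*57.3)
cv2.imwrite('pics/s7.png',cv2.resize(s['pixels'][225:325,240:360],None,fx=6,fy=6,interpolation=cv2.INTER_CUBIC))
"
```

```text
[ 0.5681 -0.0435  0.0465] [-0.3666 -0.2727 -2.9267] [-0.0073  0.0639  0.0056]
[ 0.5681 -0.0435  0.0465] [-1.1022  0.3071 -3.2717] [-0.0062  0.0658  0.002 ]
[ 0.5681 -0.0435  0.0465] [-0.1211  0.2984 -2.6224] [-0.0031  0.065   0.0062]
[ 0.5682 -0.0435  0.0465] [-0.6401 -0.3446 -2.1559] [-0.0029  0.0677  0.0087]
```

View pics/s7.png

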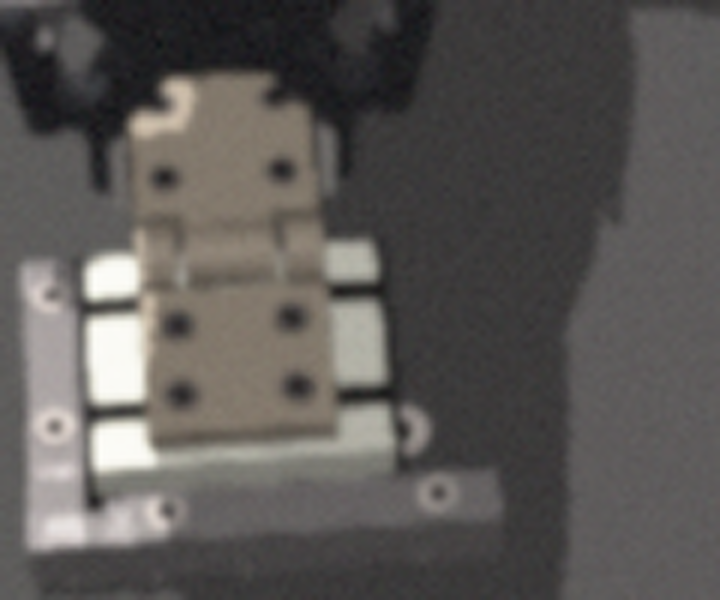

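The knuckle sits between the two jamb knuckles with an even gap at columns 180 and 282. The jamb is still home in the corner, and the wrist force is only the leaf's weight. One last 0.2 mm nudge, then hand in.

Emit:
move_arm(
  targets=[
    [[0, 0.2, 0, 0, 0, 0], [0, 0, 0, 0, 0, 0], [0, 0, 0, 0, 0, 0]],
  ],
)

```text
time_s: 24.2
eef_pos: [0.5682, -0.0432, 0.0465]
tool_rot: [[-0.994, 0.112, 0.001], [0.112, 0.994, -0.0], [-0.001, -0.0, -1.0]]
wrist_force: [-0.6, 0.4, -1.9]
width: 0.0585
```

```bash
python3 -c "
from h import *
o=env.observe();print(o['eef_pos'],o['wrist_force'],o['width'],o['time_s']);print(env.sign_off())"
```

```text
[ 0.5682 -0.0432  0.0465] [-0.5647  0.385  -1.8819] 0.05852764593279823 24.2
the job is handed in; nothing more can be done
None
```

I pushed the jamb block square and flush into the fence corner. I then picked up the grey leaf and held its knuckle between the jamb's two knuckles. The job was handed in at 24.2 s with the leaf still in the gripper, gripped at 60 N.

- **Jamb block:** I felt it stop firmly on both bars, at about 24 N on the short bar and 20 N on the long bar. In the last picture it was still seated in the corner.
- **Leaf position:** I touched the gap's back wall (about 7.5 N) and its right-hand side (about 9 N), both pressing the jamb towards the bars. From there I backed off by the stated 1.5 mm and 2 mm of play, which should centre it.
- **Height, yaw and force:** The bore height works out at about 54 mm from the arm's own position. The leaf is level, with yaw within about 0.1° of the fence. The only force left at the wrist is about the leaf's weight.

- **Disagreements:** The wrist camera put the leaf about 0.8 mm sideways in the jaws and about 2.5 mm lower than the arm's position implied. I took this as camera calibration error and relied on touch and the arm's position. I did not check the height by touching the gap's floor.
- **Arm limit:** On an early lift the wrist joint came near its limit, so one move stopped short and tilted the tool by about 1.5°. I corrected that before going on.

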